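# Slide a board carrier under the gravity catch of a rework fixture

### The job

Pick up the grey board carrier by its yellow grip, set it flat in the wide open end of the blue-railed fixture, and slide it along the bed so that its own leading edge lifts the red hinged catch. Push it gently on against the orange spring pad until the catch has dropped behind the carrier and locks it in, then let go. Never touch the catch with the gripper, do not ram the spring pad, do not jam the carrier hard into the rails or bed, and leave the bowl, the bottle and the stack of boards where they are.

Things in the scene. Friction and masses are not known exactly. Their poses are not given: they have to be found in the camera images.
- fixture: Fixed aluminium bed plate, 315 (x) x 150 (y) x 8 mm, with blue rails 14 mm tall on it. Origin: on the bench under the channel's centre line, 165 mm from the plate's open front end; x runs along the channel from the open end inwards, y left, z up. Bed surface at z = +8. Gap between rails: 103 mm for x = -160 to -60, narrowing to 83 mm at x = -30, then 83 mm up to x = 120.
- entry (a point): Point on the bed's surface on the centre line of the wide entry, at fixture x = -110 mm; a carrier whose origin is here lies wholly in front of the catch. Axes as the fixture's.
- mouth (a point): Point on the bed, centre line, fixture x = -30 mm, where the narrow rails start. A dark steel latch unit (red catch at left, orange spring pad at rear, joined by a bar outside the left rail) is bolted on the bed anywhere along slots: the catch's locking face lies 4 to 34 mm beyond this point, not reported, to be felt or seen. Its pivot post is 36 mm tall, rear crosspiece 16 mm.
- rear (a point): Point on the bed, centre line, fixture x = +120 mm, rear end of the rails. How locking works: the catch falls only once the carrier's rear edge is 2 to 3 mm beyond the catch's locking face; the spring pad then pushes the carrier back against that face. The pad meets the carrier when its rear edge is still 6 mm short of the face, and its hard stop comes 7 mm beyond the face.
- carrier: Loose grey pallet, 100 (x) x 80 (y) x 14 mm, 0.3 to 0.5 kg, smooth, with a green circuit board on top. Origin: centre of its underside; x is its long axis, z up; either end may lead. A yellow upright grip block, 26 (x) x 18 (y) mm, rises from its top to 54 mm above its underside, centred at x = -15, y = 0. It can be held across either pair of faces, or pushed at its trailing edge.
- grip (a point): On the carrier's yellow grip block: on its vertical axis, 40 mm above the carrier's underside, 14 mm below the block's top. Axes as the carrier's.
- catch (a joint): Angle in rad of the red gravity catch (0.1 kg, no spring): 0 down (locked), grows as lifted, about 0.2 when riding on the carrier. Arm over the left rail, 57 to 65 mm left of the centre line, 24 to 32 mm above the bed; pivot 45 mm in front of the locking face. Toe: from 29 mm left of the centre line outwards, down to 4 mm above the bed, front a 39 degree ramp 25 mm long.
- ejector (a joint): Travel in m of the orange spring pad (50 mm wide, 2 to 13 mm above the bed, centred 12 mm left of the centre line): 0 out, grows inwards to a hard stop at 0.013. It pushes with 2 N when first met and 0.5 N more per mm: about 6 N when the catch falls, 8.5 N just before the hard stop.
- bowl: White bowl, 110 mm across, 50 mm tall, bystander. Origin at the centre of its foot.
- bottle: White bottle, 60 mm across, 150 mm tall, bystander. Origin at the centre of its foot.
- boards: Small stack of boards on a brown pad, 90 x 60 x 20 mm, bystander. Origin at the centre of its underside.
There are look-alikes about, which are no part of the job. What is shaped like the carrier but brown is not meant.

How it is judged:
On the way, in this order (a step that is already met when the one before it is completed fails the run):
1. the carrier lies flat in the wide entry with the catch still down (angle between carrier's own z axis and vertical below 0.06 rad and z of carrier in the frame of fixture between 0.005 and 0.012 m and x of carrier in the frame of fixture between -0.15 and -0.08 m and y of carrier in the frame of fixture between -0.015 and 0.015 m and angle between the x axis of carrier and the x axis of fixture, either way round below 0.2 rad and value of joint catch below 0.04 rad), for 0.2 s.
2. the carrier, lying flat, lifts the catch (angle between carrier's own z axis and vertical below 0.06 rad and z of carrier in the frame of fixture between 0.005 and 0.012 m and value of joint catch above 0.12 rad and contact force between carrier and catch above 0.05 N), for 0.1 s.
At the end, for the whole second after the job is handed in: The carrier rests flat on the bed between the narrow rails (5 mm, 0.06 rad), the catch fully down behind it (under 0.03 rad), the spring pad held pressed in by over 3 mm; the gripper touches nothing (angle between carrier's own z axis and vertical below 0.06 rad and z of carrier in the frame of fixture between 0.005 and 0.012 m and value of joint catch below 0.03 rad and value of joint ejector above 0.003 m and y of carrier in the frame of fixture between -0.005 and 0.005 m and x of carrier in the frame of fixture between 0.018 and 0.066 m and angle between the x axis of carrier and the x axis of fixture, either way round below 0.06 rad and linear speed of carrier below 0.01 m/s).
It fails at once if the gripper or arm touches the catch (over 1 N) (contact force between any of the fingers, the arm and catch above 1 N).
It fails at once if the carrier is rammed against the latch unit or its spring pad (over 20 N) (contact force between carrier and latch above 20 N).
It fails at once if the carrier is jammed against the bed or rails (over 40 N) (contact force between carrier and fixture above 40 N).
It fails at once if a bystander is moved by more than 15 mm (distance of any of bowl, bottle, boards from where it was at the start of the episode above 0.015 m).
It also fails if it takes over 64 s, if anything falls off the work surface, if the arm or the gripper's body presses on something with over 40 N, if the wrist force passes 120 N, or if a joint passes its speed limit or range.

### The arm

A 6-joint arm with a two-finger parallel gripper is mounted at the origin on the work surface. World frame = base frame: x ahead of the robot, y to its left, z up, the work surface at z = 0. Lengths are in m, angles in rad, forces in N, time in s.
With the tool pointing down it reaches from about 0.35 to 0.85 m from the base axis. Payload 8.1 kg.
Tool frame: the origin (TCP) lies at the very end of the fingers, on their centre line; the grasp point (between the pads) lies robot.tcp_to_grasp behind it (robot.tcp_to_grasp is the distance from the TCP to the grasp point, in m); z points along the fingers, y is the line along which they close (so a half turn about z gives the same grasp; the last joint's range is limited). The gripper opens to 93 mm and grips with 3 to 60 N. Pads are 15 mm wide; open, the fingers measure 128 mm over their backs; the gripper's body (75 mm by 188 mm) begins 65 mm behind the grasp point.
Start: joints at [-1.321, 0.13, 1.488, -0, 1.523, -0.085], TCP at [0.197, -0.567, 0.219] pointing down, gripper open.
Joint ranges: [-2.96, 2.96], [-0.89, 2.26], [0.02, 2.5], [-1.34, 4.48], [0, 2.73], [-2.66, 2.66]. Speed limits (rad/s): [2.39, 2.39, 2.79, 3.14, 3.14, 3.14].

### API

Orientations are given as a rotation vector (axis times angle).
In Python, from plant import robot gives the robot as it stands. The module is installed in compiled form; this text tells all that it offers.
- The arm moves only by the shell command python3 -m pendant 'ROWS' [FORCE]. ROWS is JSON, a list that holds one entry, the list of rows, each a list of 5 numbers: the opening, from 0 (shut) to 1 (fully open), then the shift along the tool's x, y, z in cm, then the turn about the tool's z in degrees. In form: [[[fingers, x, y, z, roll], ...]]. A call has 1 to 8 rows; each row shifts and turns the commanded pose from where the row before left it, along the tool's axes as they then stand; what a row does not reach is not made up. A row lasts 1/10 s, in which the tool goes at most 50 mm and 8.59 degrees, less where a joint would pass 70% of its speed; a pose out of reach is approached as far as the arm can. A call is refused whole if a number of a shift passes 5 or a number of a turn 8.59, either way. A call with a gripper value outside its range is refused whole. The fingers move at their own pace and stop on an object; FORCE is the grip in N (left out, the last holds). Time passes only in rows, so rows that do not move let the fingers close. It gives the time, the measured TCP pose, the force, the opening and the grip force at its end, in the units of the state.
- robot.read_state(): the state, without advancing time (a new reading comes with each control period).
- robot.read_camera(name): name is "side" or "top"; returns a dict with "img" (384x512x3 uint8, blue, green, red), "K" (3x3 intrinsics, pixels), "pose" (4x4, takes a point from camera to world coordinates). Camera axes: x right, y up, looking along -z (the intrinsics and any distortion apply to the point x, -y, -z); pixel columns grow to the right and rows downward; lengths in m; the calibration is good to about 2 mm. A picture is of the moment at which its call begins. There is no depth.
- robot.close_job(): hands the job in; it is judged then, once.
The state is a dict: "t": time; "q": joint angles; "dq": joint speeds; "joint_torque": joint torques, N m; "tool_pos": TCP position; "orientation": TCP orientation; "force": force on the tool from outside, world axes, zero at the start; "wrist_torque": the same for the moment, N m; "opening": finger opening in m; "gripper_force": force on a finger pad.
Only numpy, scipy, OpenCV 4.12 (cv2) and the standard library are available. Lean on these libraries where they do the work, as an engineer would, in place of code of your own. Each camera call takes 0.05 s, during which the arm holds its last target. There are 200 camera calls.

## Working session

There is one attempt and no reset: what is moved stays moved. The work goes in short steps, Python scripts to look and compute and a shell command to move; the robot and the scene stay as the last step left them, time stands still between calls to the robot, and variables do not carry over. Pictures are saved under pics/ and viewed, at most 10 in all, crops included, and the job is handed in when it is done.

```bash
mkdir -p pics
cat > h.py <<'E'
import numpy as np, cv2
from plant import robot
def cam(n):
    c=robot.read_camera(n); return c['img'].copy(),np.array(c['K']),np.array(c['pose'])
def ray(K,P,u,v):
    d=np.linalg.inv(K)@np.array([u,v,1.]); d=np.array([d[0],-d[1],-d[2]])
    return P[:3,3],P[:3,:3]@d
def plane(K,P,u,v,z):
    o,d=ray(K,P,u,v); return o+d*(z-o[2])/d[2]
def proj(K,P,X):
    p=P[:3,:3].T@(np.asarray(X)-P[:3,3]); p=K@np.array([p[0],-p[1],-p[2]]); return p[:2]/p[2]
def tri(r1,r2):
    (o1,d1),(o2,d2)=r1,r2
    A=np.stack([d1,-d2],1); s=np.linalg.lstsq(A,o2-o1,rcond=None)[0]
    a=o1+d1*s[0]; b=o2+d2*s[1]; return (a+b)/2,np.linalg.norm(a-b)
E
python3 - <<'E'
from h import *
for n in('top','side'):
    i,K,P=cam(n); cv2.imwrite(f'pics/{n}0.png',i); print(n,K.tolist(),P.round(3).tolist())
print(robot.read_state(), robot.tcp_to_grasp, [x for x in dir(robot) if x[0]!='_'])
E
```

```text
top [[432.4209959744259, 0.0, 255.92819083062633], [0.0, 432.4209959744259, 192.03714660728116], [0.0, 0.0, 1.0]] [[0.009, 0.989, -0.149, 0.461], [-1.0, 0.01, 0.005, -0.017], [0.006, 0.149, 0.989, 1.126], [0.0, 0.0, 0.0, 1.0]]
side [[362.32654894089285, 0.0, 260.41992627394535], [0.0, 362.32654894089285, 189.47349143448298], [0.0, 0.0, 1.0]] [[-0.999, 0.02, -0.043, 0.574], [-0.043, -0.742, 0.669, 0.685], [-0.018, 0.67, 0.742, 0.798], [0.0, 0.0, 0.0, 1.0]]
{'t': 0.1, 'q': array([-1.32139999e+00,  1.31119660e-01,  1.48915953e+00, -3.43413572e-05,
        1.52301205e+00, -8.53883520e-02]), 'dq': array([-0.00030403, -0.00216244, -0.00416496,  0.00093075, -0.00110297,
       -0.00089431]), 'joint_torque': array([ 9.44611347e-04, -5.61339319e+01, -4.93095946e+01,  7.70561979e-02,
        2.91169609e-02, -6.89109015e-05]), 'tool_pos': array([ 0.1970265 , -0.56617908,  0.217678  ]), 'orientation': array([-3.09601441e+00, -5.23147117e-01,  2.72104586e-04]), 'force': array([-0.03647674, -0.18581115,  0.32551151]), 'wrist_torque': array([-0.01120613,  0.02418348, -0.03051646]), 'gripper_force': 0.0, 'opening': 0.09297569963039722} 0.0188 ['IKError', 'close_job', 'read_camera', 'read_state', 'tcp_to_grasp']
```

View pics/top0.png

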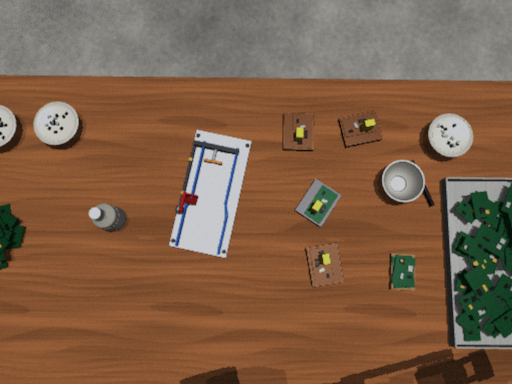

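View pics/side0.png

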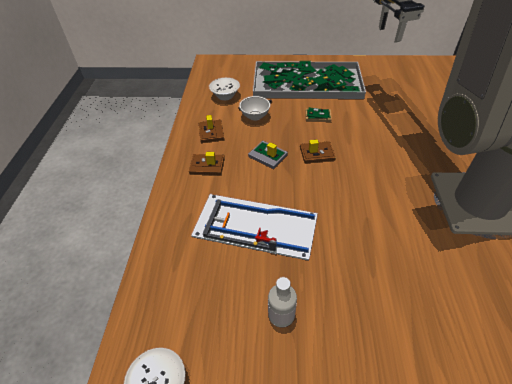

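The top view shows the fixture at about (210,195), open end at the bottom (towards the robot), the red catch at (186,203) and the orange pad at (213,160). Carrier-shaped candidates in the top view are (319,203) grey, and (299,132), (360,128) and (326,265) brown. Only the one at (319,203) is grey, so it fits; I'll confirm it in a crop.

Run:
```python
from h import *
T,KT,PT=cam('top'); S,KS,PS=cam('side')
a=cv2.resize(T[165:240,280:360],None,fx=5,fy=5,interpolation=cv2.INTER_CUBIC)
b=cv2.resize(T[125:262,160:260],None,fx=4,fy=4,interpolation=cv2.INTER_CUBIC)
H=np.zeros((560,800,3),np.uint8); H[:375,:400]=a; H[:548,400:800]=b; cv2.imwrite('pics/crop1.png',H)
def mask(i,f,box):
    h=cv2.cvtColor(i,cv2.COLOR_BGR2HSV).astype(int); m=f(h[...,0],h[...,1],h[...,2])
    o=np.zeros(m.shape,np.uint8); x0,y0,x1,y1=box; o[y0:y1,x0:x1]=m[y0:y1,x0:x1]*255; return o
def big(m): return max(cv2.findContours(m,0,1)[0],key=cv2.contourArea)
# plate
white=lambda h,s,v:(s<50)&(v>120)
m=mask(T,lambda h,s,v:((s<60)&(v>120))|((h>95)&(h<130)&(s>80)),(160,120,260,265))
m=cv2.morphologyEx(m,cv2.MORPH_CLOSE,np.ones((7,7))); c=big(m)
q=cv2.boxPoints(cv2.minAreaRect(c)); W=np.array([plane(KT,PT,*p,0.008) for p in q])
print('plate px',q.round(1).tolist()); print(W.round(4).tolist(), [np.linalg.norm(W[i]-W[i-1]).round(4) for i in range(4)], W.mean(0))
# carrier
yel=lambda h,s,v:(h>22)&(h<34)&(s>150)&(v>100)
for n,i,K,P,box in(('T',T,KT,PT,(290,175,350,232)),('S',S,KS,PS,(245,135,292,170))):
    c=big(mask(i,yel,box)); print(n,'yellow',cv2.minAreaRect(c),cv2.boundingRect(c))
    m=mask(i,lambda h,s,v:(s<60)&(v>60)|((h>35)&(h<95)&(s>60))|yel(h,s,v),box); c=big(cv2.morphologyEx(m,cv2.MORPH_CLOSE,np.ones((3,3))))
    q=cv2.boxPoints(cv2.minAreaRect(c)); print(n,'carrier',q.round(1).tolist(),cv2.approxPolyDP(c,3,True)[:,0].tolist())
    if n=='T':
        W=np.array([plane(K,P,*p,0.014) for p in q]); print(W.round(4).tolist(),[np.linalg.norm(W[j]-W[j-1]).round(4) for j in range(4)],W.mean(0))
    for nm,f in(('red',lambda h,s,v:((h<6)|(h>174))&(s>170)&(v>60)),('orange',lambda h,s,v:(h>6)&(h<18)&(s>190)&(v>150))):
        b=(165,130,250,225) if n=='T' else(195,195,320,255)
        mm=mask(i,f,b); 
        if mm.any(): print(n,nm,cv2.boundingRect(mm),cv2.minAreaRect(big(mm)))
```

```text
plate px [[168.1999969482422, 245.5], [194.10000610351562, 127.9000015258789], [251.5, 140.60000610351562], [225.6999969482422, 258.1000061035156]]
[[0.489, 0.2013, 0.008], [0.8015, 0.1446, 0.008], [0.7684, -0.0093, 0.008], [0.4584, 0.0534, 0.008]] [np.float64(0.151), np.float64(0.3176), np.float64(0.1574), np.float64(0.3163)] [0.62935199 0.09749504 0.008     ]
T yellow ((316.4000244140625, 204.70001220703125), (6.708203315734863, 9.838699340820312), 26.56505012512207) (312, 200, 10, 11)
T carrier [[294.29998779296875, 210.10000610351562], [314.8999938964844, 178.0], [341.1000061035156, 194.8000030517578], [320.5, 226.89999389648438]] [[315, 179], [295, 210], [320, 226], [340, 195]]
[[0.5828, -0.1218, 0.014], [0.6678, -0.1763, 0.014], [0.624, -0.2439, 0.014], [0.54, -0.189, 0.014]] [np.float64(0.0797), np.float64(0.101), np.float64(0.0806), np.float64(0.1004)] [ 0.6036607  -0.18275582  0.014     ]
T red (179, 192, 18, 20) ((187.69412231445312, 202.87646484375), (14.534341812133789, 19.63220977783203), 12.528807640075684)
T orange (210, 161, 1, 1) ((210.0, 161.0), (0.0, 0.0), 0.0)
S yellow ((271.39654541015625, 145.2586212158203), (8.356289863586426, 4.642383575439453), 21.801410675048828) (267, 143, 10, 6)
S carrier [[247.6999969482422, 156.6999969482422], [255.0, 136.6999969482422], [288.1000061035156, 148.89999389648438], [280.79998779296875, 168.89999389648438]] [[262, 141], [249, 153], [250, 157], [273, 166], [287, 152]]
S red (255, 229, 21, 13) ((265.5660400390625, 236.51885986328125), (20.05463981628418, 10.851484298706055), 15.94539737701416)
S orange (223, 213, 6, 14) ((225.44517517089844, 219.4794464111328), (1.6385760307312012, 13.927896499633789), 20.556045532226562)
```

View pics/crop1.png

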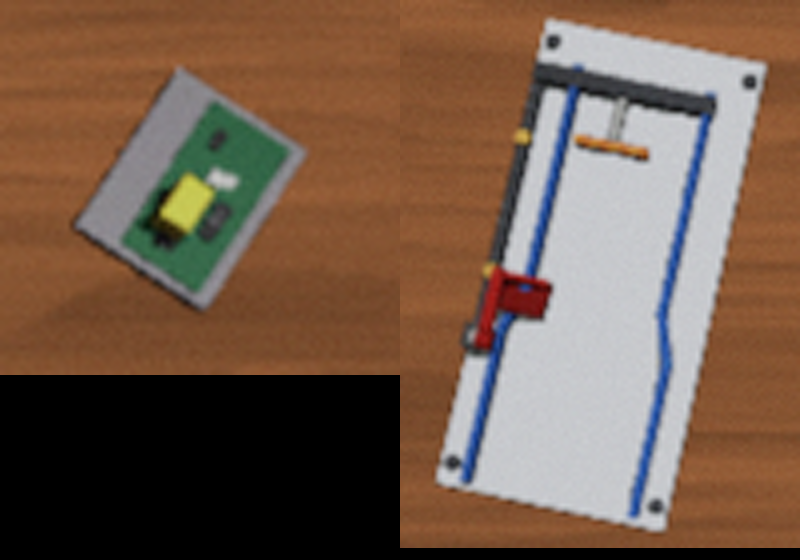

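The crop confirms it: a grey pallet with a green board and a yellow block at crop (187,205), with the block nearer the robot end. The fixture crop shows the red toe at (525,295) and the pad at (612,147). Next I'll triangulate the grip, fit the rails and estimate the locking face.

```bash
cat >> h.py <<'E'
def yaw():  # heading of tool y
    from scipy.spatial.transform import Rotation as R
    s=robot.read_state(); M=R.from_rotvec(s['orientation']).as_matrix(); return s,M,np.degrees(np.arctan2(M[1,1],M[0,1]))
def go(x,y,z,yw):
    s,M,a=yaw(); d=np.array([x,y,z])-s['tool_pos']
    print('t',s['t'],'pos',s['tool_pos'].round(4),'yaw',a.round(2),'F',s['force'].round(2),'open',round(s['opening'],4))
    print('shift cm in tool now',(M.T@d*100).round(2),'roll deg',round((a-yw+90)%180-90,2))
E
python3 - <<'E'
from h import *
T,KT,PT=cam('top'); S,KS,PS=cam('side')
def hsv(i,box):
    h=cv2.cvtColor(i,cv2.COLOR_BGR2HSV).astype(int); k=np.zeros(i.shape[:2],bool); x0,y0,x1,y1=box; k[y0:y1,x0:x1]=1; return h[...,0],h[...,1],h[...,2],k
def px(m): v,u=np.nonzero(m); return np.c_[u,v]
# grip top face centre in both views (bright yellow = upper face)
pt=[]
for i,b in((T,(290,175,350,232)),(S,(245,135,292,170))):
    h,s,v,k=hsv(i,b); m=k&(h>22)&(h<34)&(s>120); vt=v[m].max(); m&=v>0.8*vt; p=px(m); pt.append(p.mean(0)); print(p.mean(0),len(p),p.min(0),p.max(0))
g,e=tri(ray(KT,PT,*pt[0]),ray(KS,PS,*pt[1])); print('grip top',g.round(4),'gap',e.round(4), 'top ray at .054',plane(KT,PT,*pt[0],.054))
# rails
h,s,v,k=hsv(T,(160,120,260,265)); p=px(k&(h>100)&(h<130)&(s>110)&(v>60))
W=np.array([plane(KT,PT,*q,.02)[:2] for q in p]); th=np.radians(-11.2); o=np.array([.6367,.096])
for it in range(3):
    ex=np.array([np.cos(th),np.sin(th)]); ey=np.array([-ex[1],ex[0]]); L=np.c_[(W-o)@ex,(W-o)@ey]
    r=[]
    for sg in(1,-1):
        n=L[(L[:,0]>.03 if sg>0 else L[:,0]>-.02)&(L[:,0]<.11)&(sg*L[:,1]>.03)&(sg*L[:,1]<.055)]; r.append(np.polyfit(n[:,0],n[:,1],1))
    print(np.array(r).round(4).tolist()); th+=np.mean([a[0] for a in r]); o=o+ey*np.mean([a[1] for a in r])
print('deg',np.degrees(th),'o',o, 'rail x range',L[:,0].min(),L[:,0].max())
def fx(q,z): w=plane(KT,PT,*q,z)[:2]-o; return np.array([w@ex,w@ey])
p=px(k&((h<7)|(h>174))&(s>150)&(v>50)); L=np.array([fx(q,.036) for q in p]); n=L[(L[:,1]>.025)&(L[:,1]<.052)]; print('toe x',n[:,0].min(),n[:,0].max(),'y',n[:,1].min())
p=px(k&(h>6)&(h<20)&(s>140)&(v>110)); L=np.array([fx(q,.02) for q in p]); n=L[(L[:,0]>.09)&(abs(L[:,1])<.04)]; print('pad x',n[:,0].min(),n[:,0].max(),'y',n[:,1].min(),n[:,1].max())
go(.591,-.175,.15,-32.7)
E
```

```text
[317.11666667 204.91666667] 60 [313 200] [321 210]
[271.59259259 144.96296296] 27 [268 143] [275 147]
grip top [ 0.591  -0.1753  0.0522] gap 0.0024 top ray at .054 [ 0.59202424 -0.17518213  0.054     ]
[[0.0025, 0.0424], [-0.0011, -0.0459]]
[[0.0018, 0.0441], [-0.0018, -0.0441]]
[[0.0018, 0.0441], [-0.0018, -0.0441]]
deg -11.160980205162339 o [0.63635948 0.09428025] rail x range -0.15838460484951686 0.11704113059202167
toe x -0.048969445369904406 -0.026477378931406594 y 0.027836204586309043
pad x 0.14843830144903816 0.19567660430210843 y -0.03991130627909891 0.03990701470020333
t 0.3 pos [ 0.1971 -0.5665  0.2183] yaw -70.82 F [-0.14  0.2   0.01] open 0.093
shift cm in tool now [ 50.07 -24.03   6.84] roll deg -38.12
```

```bash
python3 -m pendant '[[[1,4.2,-2,0,0],[1,4.2,-2,0,0],[1,4.2,-2,0,0],[1,4.2,-2,0,0],[1,4.2,-2,0,0],[1,4.2,-2,0,0]]]' >/dev/null; python3 -m pendant '[[[1,4.2,-2,0,0],[1,4.2,-2,0,0],[1,4.2,-2,0,0],[1,4.2,-2,0,0],[1,4,-2,0,0],[1,4,-2,0,0]]]' >/dev/null;  python3 -m pendant '[[[1,0,0,1,-7.6],[1,0,0,1,-7.6],[1,0,0,1,-7.6],[1,0,0,1,-7.6],[1,0,0,2,-7.7],[0.7,0,0,0,0]]]'
python3 -c "
from h import *
go(.591,-.175,.022,-32.7)
T,K,P=cam('top')
h=cv2.cvtColor(T,cv2.COLOR_BGR2HSV).astype(int);m=(h[...,0]>6)&(h[...,0]<20)&(h[...,1]>140)&(h[...,2]>110)
o=np.array([.63636,.09428]);th=np.radians(-11.16);ex=np.array([np.cos(th),np.sin(th)]);ey=np.array([-ex[1],ex[0]])
L=np.array([(lambda w:(w@ex,w@ey))(plane(K,P,u,v,.02)[:2]-o) for v,u in zip(*np.nonzero(m))])
n=L[(L[:,0]>.05)&(L[:,0]<.115)&(abs(L[:,1]-.012)<.028)];print(n.min(0),n.max(0),len(n))
"
```

```text
t: 2.1
tool_pos: [0.5887, -0.175, 0.1554]
orientation: [-2.752, -1.507, 0.005]
force: [-0.4, 0.6, -0.7]
opening: 0.0885
gripper_force: 0.0
t 2.1 pos [ 0.5887 -0.175   0.1554] yaw -32.59 F [-0.38  0.57 -0.74] open 0.0885
shift cm in tool now [ 0.14  0.27 13.33] roll deg 0.11
[ 0.06825224 -0.01102044] [0.0735239 0.0347661] 37
```

```bash
python3 -m pendant '[[[0.7,0.15,0.25,3,0],[0.7,0,0,4,0],[0.7,0,0,4,0],[0.7,0,0,2.2,0],[0.7,0,0,0,0],[0.7,0,0,0,0]]]'; python3 -c "
from h import *
go(.591,-.175,.022,-32.7)
T,_,_=cam('top');S,_,_=cam('side')
H=np.hstack([cv2.resize(T[165:240,280:360],None,fx=5,fy=5),cv2.resize(S[110:185,230:310],None,fx=5,fy=5)]);cv2.imwrite('pics/g1.png',H)"
```

```text
t: 2.75
tool_pos: [0.5941, -0.1761, 0.028]
orientation: [2.758, 1.502, 0.001]
force: [-0.0, 0.7, 0.5]
opening: 0.0654
gripper_force: 0.0
t 2.75 pos [ 0.5941 -0.1761  0.028 ] yaw -32.85 F [-0.02  0.74  0.54] open 0.0654
shift cm in tool now [-0.08 -0.32  0.6 ] roll deg -0.15
```

View pics/g1.png

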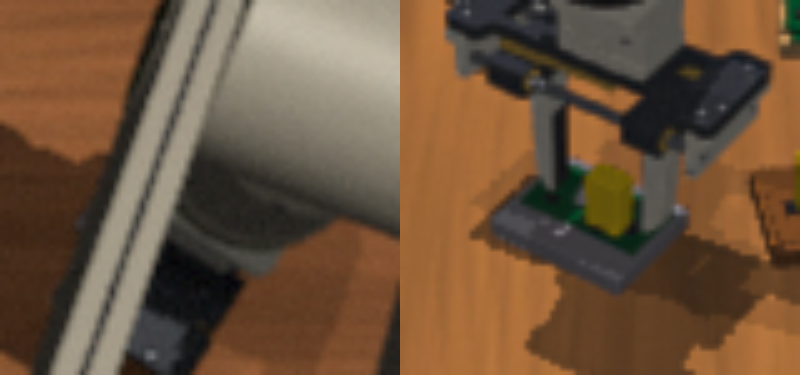

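The side crop shows the fingers straddling the yellow block at (608,200). Next: centre, lower 5 mm and close.

```bash
python3 -m pendant '[[[0.7,-0.1,-0.3,0.5,0],[0.7,0,0,0,0],[0,0,0,0,0],[0,0,0,0,0],[0,0,0,0,0],[0,0,0,0,0],[0,0,0,0,0],[0,0,0,0,0]]]' 25; python3 -m pendant '[[[0,0,0,0,0],[0,0,0,-1,0],[0,0,0,-3,0],[0,0,0,-3,0],[0,0,0,0,0]]]'; python3 -c "
from h import *
o=np.array([.63636,.09428]);th=np.radians(-11.16);ex=np.array([np.cos(th),np.sin(th)])
p=o+ex*-.13; print(p); go(p[0],p[1],.1,-11.16)"
```

```text
t: 3.65
tool_pos: [0.5904, -0.175, 0.0216]
orientation: [2.757, 1.506, -0.0]
force: [0.2, -0.5, 0.4]
opening: 0.0257
gripper_force: 25.0
t: 4.15
tool_pos: [0.5936, -0.1762, 0.0973]
orientation: [2.752, 1.503, 0.008]
force: [2.0, -1.0, -2.4]
opening: 0.0257
gripper_force: 25.0
[0.50881823 0.11944143]
t 4.15 pos [ 0.5936 -0.1762  0.0973] yaw -32.72 F [ 1.96 -0.99 -2.38] open 0.0257
shift cm in tool now [ 20.3  -23.11  -0.43] roll deg -21.56
```

```bash
python3 -m pendant '[[[0,2.5,-2.9,0,0],[0,2.5,-2.9,0,0],[0,2.5,-2.9,0,0],[0,2.5,-2.9,0,0],[0,2.5,-2.9,0,0],[0,2.5,-2.9,0,0],[0,2.6,-2.9,0,0],[0,2.6,-2.8,0,0]]]' >/dev/null; python3 -m pendant '[[[0,0,0,0,-7.2],[0,0,0,0,-7.2],[0,0,0,0,-7.2],[0,0,0,0,0],[0,0,0,0,0]]]'
python3 - <<'E'
from h import *
S,K,P=cam('side')
go(.5088,.1194,.06,-11.16)
cv2.imwrite('pics/p1.png',cv2.resize(S[150:290,180:360],None,fx=4,fy=4,interpolation=cv2.INTER_CUBIC))
E
```

```text
t: 5.45
tool_pos: [0.5046, 0.1197, 0.0908]
orientation: [-2.429, -1.991, 0.002]
force: [0.1, 0.1, -2.8]
opening: 0.0261
gripper_force: 25.0
t 5.5 pos [0.5048 0.1196 0.091 ] yaw -11.33 F [ 0.21  0.25 -3.59] open 0.0256
shift cm in tool now [0.06 0.4  3.1 ] roll deg -0.17
```

View pics/p1.png

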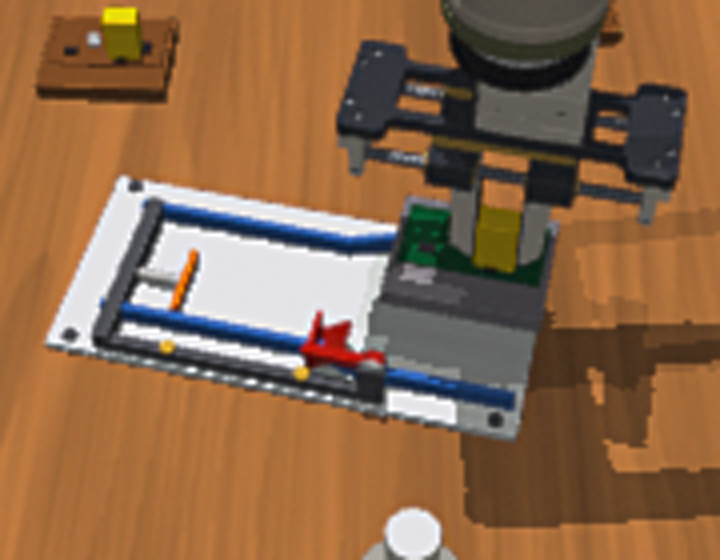

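The carrier is held over the entry at about (465,270), level and aligned with the channel, with the catch ahead of it. Lowering now.

```bash
python3 -m pendant '[[[0,0,0.4,0,0],[0,0,0,2,0],[0,0,0,2,0],[0,0,0,1.2,0],[0,0,0,0.3,0],[0,0,0,0,0],[0,0,0,0,0]]]'; python3 -c "
from h import *
go(.5088,.1194,.0296,-11.16)"
```

```text
t: 6.2
tool_pos: [0.51, 0.1191, 0.0376]
orientation: [2.426, 1.995, 0.002]
force: [0.3, 0.8, -2.7]
opening: 0.0259
gripper_force: 25.0
t 6.2 pos [0.51   0.1191 0.0376] yaw -11.13 F [ 0.26  0.78 -2.75] open 0.0259
shift cm in tool now [ 0.01 -0.12  0.8 ] roll deg 0.03
```

```bash
python3 -m pendant '[[[0,0,-0.1,0.3,0],[0,0,0,0.3,0],[0,0,0,0.1,0],[0,0,0,0,0]]]'; python3 -m pendant '[[[0,0,0,0.1,0],[0,0,0,0,0],[0,0,0,0,0]]]'
```

```text
t: 6.6
tool_pos: [0.5082, 0.1192, 0.0297]
orientation: [2.426, 1.996, 0.0]
force: [-0.3, 0.8, -3.2]
opening: 0.0258
gripper_force: 25.0
t: 6.9
tool_pos: [0.5088, 0.1193, 0.0296]
orientation: [2.426, 1.995, 0.002]
force: [-2.9, 0.2, 6.8]
opening: 0.0259
gripper_force: 25.0
```

Contact with the bed, about 9 N. I'll release so it settles flat, then check with the camera.

```bash
python3 -m pendant '[[[0.5,0,0,0,0],[0.5,0,0,0,0],[0.5,0,0,0,0],[0.5,0,0,0,0]]]'
python3 - <<'E'
from h import *
S,K,P=cam('side')
go(.5088,.1194,.0296,-11.16)
cv2.imwrite('pics/p2.png',cv2.resize(S[160:280,190:340],None,fx=5,fy=5,interpolation=cv2.INTER_CUBIC))
E
```

```text
t: 7.3
tool_pos: [0.5082, 0.1192, 0.0285]
orientation: [-2.426, -1.996, 0.0]
force: [0.3, -1.0, 0.5]
opening: 0.0461
gripper_force: 0.0
t 7.35 pos [0.5082 0.1192 0.0286] yaw -11.12 F [-0.58 -0.13 -0.36] open 0.0464
shift cm in tool now [ 0.03  0.06 -0.1 ] roll deg 0.04
```

View pics/p2.png

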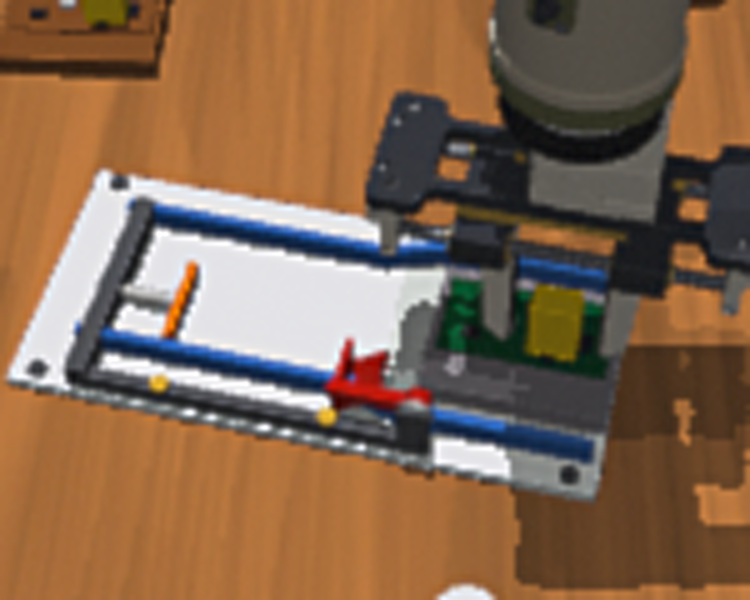

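The carrier lies flat in the entry and the catch (370,385) is still down. I'll regrip lightly and start sliding.

```bash
python3 -m pendant '[[[0,0,0,0,0],[0,0,0,0,0],[0,0,0,0,0],[0,0,0,0,0],[0,0,0,0,0],[0,0,0,0,0]]]' 12;  python3 -m pendant '[[[0,0,0.5,0,0],[0,0,0.5,0,0],[0,0,0.5,0,0],[0,0,0.5,0,0],[0,0,0,0,0]]]'; python3 -m pendant '[[[0,0,0.5,0,0],[0,0,0.5,0,0],[0,0,0.5,0,0],[0,0,0.5,0,0],[0,0,0,0,0]]]'; python3 -c "
from h import *
o=np.array([.63636,.09428]);th=np.radians(-11.16);ex=np.array([np.cos(th),np.sin(th)])
p=o+ex*.003; go(p[0],p[1],.0296,-11.16)"
```

```text
t: 7.95
tool_pos: [0.5082, 0.1192, 0.0287]
orientation: [2.426, 1.996, 0.0]
force: [0.8, -0.4, -0.3]
opening: 0.0257
gripper_force: 12.0
t: 8.45
tool_pos: [0.5287, 0.1151, 0.0286]
orientation: [2.426, 1.995, 0.001]
force: [0.8, 0.5, -0.7]
opening: 0.0261
gripper_force: 12.0
t: 8.95
tool_pos: [0.5483, 0.1113, 0.0287]
orientation: [2.426, 1.995, 0.001]
force: [0.7, -0.1, -0.9]
opening: 0.026
gripper_force: 12.0
t 8.95 pos [0.5483 0.1113 0.0287] yaw -11.13 F [ 0.7  -0.07 -0.93] open 0.026
shift cm in tool now [ 0.03  9.27 -0.09] roll deg 0.03
```

```bash
python3 -m pendant '[[[0,0,0.5,0,0],[0,0,0.5,0,0],[0,0,0.5,0,0],[0,0,0.5,0,0],[0,0,0,0,0]]]'
python3 - <<'E'
from h import *
S,K,P=cam('side')
h=cv2.cvtColor(S,cv2.COLOR_BGR2HSV).astype(int); m=(((h[...,0]<6)|(h[...,0]>174))&(h[...,1]>170)&(h[...,2]>60)).astype(np.uint8); k=m*0; k[195:255,195:320]=m[195:255,195:320]
print(cv2.boundingRect(k)); go(0.6393,.0937,.0296,-11.16)
cv2.imwrite('pics/p3.png',cv2.resize(S[160:280,190:340],None,fx=5,fy=5,interpolation=cv2.INTER_CUBIC))
E
```

```text
t: 9.45
tool_pos: [0.568, 0.1074, 0.0286]
orientation: [2.426, 1.995, 0.001]
force: [1.2, 0.6, -0.2]
opening: 0.0259
gripper_force: 12.0
(256, 226, 20, 15)
t 9.5 pos [0.5677 0.1074 0.0286] yaw -11.13 F [ 2.37 -0.53 -0.54] open 0.0258
shift cm in tool now [ 0.04  7.29 -0.09] roll deg 0.03
```

View pics/p3.png

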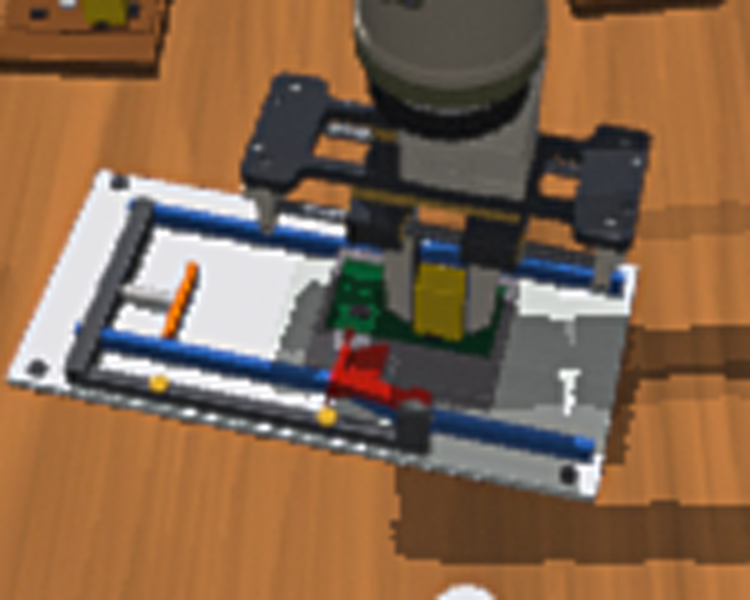

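The catch (365,365) is up and riding on the carrier, and the leading edge is between the narrow rails. Next: 6 cm more, then slowly.

```bash
python3 -m pendant '[[[0,0,0.7,0,0],[0,0,0.7,0,0],[0,0,0.7,0,0],[0,0,0.7,0,0],[0,0,0,0,0]]]';  python3 -m pendant '[[[0,0,0.7,0,0],[0,0,0.7,0,0],[0,0,0.7,0,0],[0,0,0.7,0,0],[0,0,0,0,0]]]'; python3 -m pendant '[[[0,0,0.3,0,0],[0,0,0.3,0,0],[0,0,0.3,0,0],[0,0,0,0,0],[0,0,0,0,0]]]'; python3 -c "
from h import *
go(0.6393,.0937,.0296,-11.16)"
```

```text
t: 10.0
tool_pos: [0.5957, 0.1019, 0.0286]
orientation: [2.426, 1.995, 0.001]
force: [0.7, -0.1, -2.3]
opening: 0.0258
gripper_force: 12.0
t: 10.5
tool_pos: [0.6231, 0.0965, 0.0286]
orientation: [2.426, 1.995, 0.001]
force: [0.0, -0.6, -2.2]
opening: 0.0259
gripper_force: 12.0
t: 11.0
tool_pos: [0.631, 0.095, 0.0286]
orientation: [2.426, 1.995, 0.0]
force: [0.2, -0.4, -1.7]
opening: 0.0256
gripper_force: 12.0
t 11.0 pos [0.631  0.095  0.0286] yaw -11.12 F [ 0.17 -0.43 -1.69] open 0.0256
shift cm in tool now [ 0.03  0.84 -0.1 ] roll deg 0.04
```

```bash
python3 -m pendant '[[[0,0,0.2,0,0],[0,0,0.2,0,0],[0,0,0.2,0,0],[0,0,0,0,0],[0,0,0,0,0]]]'; for i in 1; do python3 -m pendant '[[[0,0,0.2,0,0],[0,0,0,0,0],[0,0,0,0,0]]]'; done;  python3 -m pendant '[[[0,0,0.2,0,0],[0,0,0,0,0],[0,0,0,0,0]]]';  python3 -m pendant '[[[0,0,0.2,0,0],[0,0,0,0,0],[0,0,0,0,0]]]'
```

```text
t: 11.5
tool_pos: [0.6369, 0.0939, 0.0286]
orientation: [2.426, 1.996, 0.0]
force: [-0.3, -1.1, -2.4]
opening: 0.0259
gripper_force: 12.0
t: 11.8
tool_pos: [0.6387, 0.0935, 0.0286]
orientation: [2.426, 1.996, 0.0]
force: [0.9, -1.0, -3.6]
opening: 0.0263
gripper_force: 12.0
t: 12.1
tool_pos: [0.6404, 0.0932, 0.0286]
orientation: [-2.426, -1.996, 0.001]
force: [-2.9, 0.4, -0.2]
opening: 0.026
gripper_force: 12.0
t: 12.4
tool_pos: [0.6424, 0.0929, 0.0286]
orientation: [-2.426, -1.996, 0.0]
force: [-3.6, 0.8, 0.6]
opening: 0.0257
gripper_force: 12.0
```

Pad met at tool x of about 0.639, as predicted. I'll continue gently to 9 mm of compression.

```bash
python3 -m pendant '[[[0,0,0.2,0,0],[0,0,0,0,0],[0,0,0,0,0]]]';  python3 -m pendant '[[[0,0,0.2,0,0],[0,0,0,0,0],[0,0,0,0,0]]]';  python3 -m pendant '[[[0,0,0.1,0,0],[0,0,0,0,0],[0,0,0,0,0]]]';  python3 -m pendant '[[[0,0,0.1,0,0],[0,0,0,0,0],[0,0,0,0,0]]]';python3 - <<'E'
from h import *
S,K,P=cam('side')
h=cv2.cvtColor(S,cv2.COLOR_BGR2HSV).astype(int); m=(((h[...,0]<6)|(h[...,0]>174))&(h[...,1]>170)&(h[...,2]>60)).astype(np.uint8); k=m*0; k[195:255,195:320]=m[195:255,195:320]
print(cv2.boundingRect(k))
cv2.imwrite('pics/p4.png',cv2.resize(S[160:280,190:340],None,fx=5,fy=5,interpolation=cv2.INTER_CUBIC))
E
```

```text
t: 12.7
tool_pos: [0.6444, 0.0924, 0.0286]
orientation: [-2.426, -1.996, 0.0]
force: [-4.4, 0.7, 1.4]
opening: 0.0255
gripper_force: 12.0
t: 13.0
tool_pos: [0.6462, 0.0921, 0.0286]
orientation: [-2.426, -1.996, 0.001]
force: [-5.3, 0.8, 1.0]
opening: 0.0258
gripper_force: 12.0
t: 13.3
tool_pos: [0.6471, 0.0919, 0.0286]
orientation: [-2.426, -1.996, 0.001]
force: [-6.7, 0.9, 2.2]
opening: 0.0262
gripper_force: 12.0
t: 13.6
tool_pos: [0.6479, 0.0918, 0.0286]
orientation: [-2.425, -1.995, 0.001]
force: [-6.5, 0.5, 2.3]
opening: 0.0263
gripper_force: 12.0
(256, 227, 20, 14)
```

View pics/p4.png

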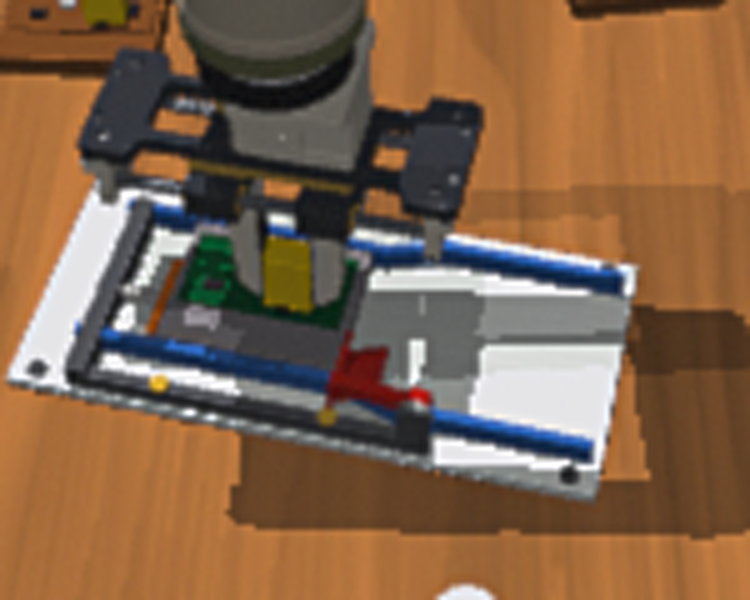

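The catch top (345,332) is still near its raised height (327, against 340 when down), so it hasn't dropped yet. I'll advance 1 mm at a time.

```bash
cat > c.py <<'E'
from h import *
S,K,P=cam('side')
h=cv2.cvtColor(S,cv2.COLOR_BGR2HSV).astype(int); m=(((h[...,0]<6)|(h[...,0]>174))&(h[...,1]>170)&(h[...,2]>60)).astype(np.uint8); k=m*0; k[195:255,195:320]=m[195:255,195:320]
v,u=np.nonzero(k); print('RED',cv2.boundingRect(k),u.mean().round(2),v.mean().round(2),len(u))
E
python3 c.py; python3 -m pendant '[[[0,0,0.1,0,0],[0,0,0,0,0],[0,0,0,0,0],[0,0,0,0,0]]]'|sed -n '1,2p;4p'; python3 c.py;  python3 -m pendant '[[[0,0,0.05,0,0],[0,0,0,0,0],[0,0,0,0,0],[0,0,0,0,0]]]'|sed -n '1,2p;4p'; python3 c.py
```

```text
RED (256, 227, 20, 14) 262.75 235.45 113
t: 14.1
tool_pos: [0.6488, 0.0916, 0.0286]
force: [-8.1, 1.0, 3.0]
RED (256, 228, 20, 14) 262.64 236.33 113
t: 14.55
tool_pos: [0.6492, 0.0915, 0.0286]
force: [-8.4, 0.2, 4.4]
RED (256, 228, 20, 14) 262.69 236.35 113
```

Run:
```python
from h import *
S,K,P=cam('side')
cv2.imwrite('pics/p5.png',cv2.resize(S[195:260,210:310],None,fx=8,fy=8,interpolation=cv2.INTER_CUBIC))
```

```text
(no output)
```

View pics/p5.png

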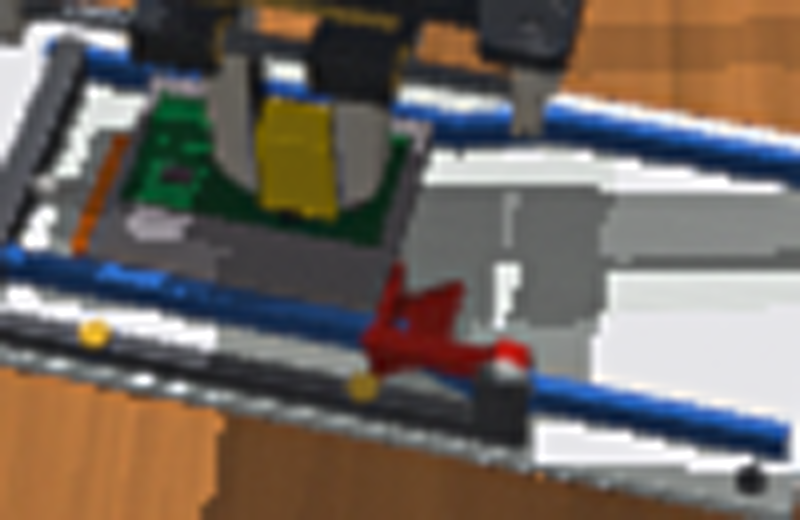

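The toe top (395,262), i.e. image row 227.8, is back at its down height (228) behind the carrier's rear edge, so the catch has dropped. To test it I'll back off 3 mm: if locked, the catch takes the spring load and the measured force falls.

```bash
python3 -m pendant '[[[0,0,-0.1,0,0],[0,0,0,0,0],[0,0,0,0,0]]]'|sed -n '2p;4p'; python3 -m pendant '[[[0,0,-0.1,0,0],[0,0,0,0,0],[0,0,0,0,0]]]'|sed -n '2p;4p'; python3 -m pendant '[[[0,0,-0.1,0,0],[0,0,0,0,0],[0,0,0,0,0]]]'|sed -n '2p;4p'; python3 c.py
```

```text
tool_pos: [0.6485, 0.0916, 0.0286]
force: [-6.6, 0.0, 3.0]
tool_pos: [0.6476, 0.0918, 0.0286]
force: [-5.6, 1.2, 1.3]
tool_pos: [0.6467, 0.092, 0.0286]
force: [-5.4, 1.3, 1.6]
RED (256, 228, 20, 14) 262.85 236.41 111
```

```bash
python3 -m pendant '[[[0,0,-0.1,0,0],[0,0,0,0,0],[0,0,0,0,0]]]'|sed -n '2p;4p'; python3 -m pendant '[[[0,0,-0.07,0,0],[0,0,0,0,0],[0,0,0,0,0]]]'|sed -n '2p;4p'; python3 c.py
```

```text
tool_pos: [0.6459, 0.0921, 0.0286]
force: [-4.6, 0.3, 1.2]
tool_pos: [0.6454, 0.0922, 0.0286]
force: [-3.7, 0.5, -0.1]
RED (256, 228, 20, 14) 262.8 236.39 113
```

The catch stays down and the force is falling off. Letting go and retreating upward.

```bash
python3 -m pendant '[[[0.45,0,0,0,0],[0.45,0,0,0,0],[0.45,0,0,0,0],[0.45,0,0,0,0]]]'; python3 c.py; python3 -m pendant '[[[0.45,0,0,-1,0],[0.45,0,0,-3,0],[0.45,0,0,-5,0],[0.45,0,0,-5,0],[0.45,0,0,-4,0],[0.45,0,-5,0,0],[0.45,0,-5,0,0],[0.45,0,-5,0,0]]]'; python3 -m pendant '[[[0.45,0,-4,0,0],[0.45,0,0,0,0],[0.45,0,0,0,0],[0.45,0,0,0,0]]]' >/dev/null; python3 c.py
python3 - <<'E'
from h import *
T,_,_=cam('top');S,_,_=cam('side')
H=np.zeros((548,800,3),np.uint8);H[:548,:400]=cv2.resize(T[125:262,160:260],None,fx=4,fy=4);H[:320,400:]=cv2.resize(S[190:262,210:300],(400,320));cv2.imwrite('pics/f.png',H)
E
```

```text
t: 16.65
tool_pos: [0.6458, 0.0922, 0.0289]
orientation: [2.426, 1.995, 0.001]
force: [-0.4, 0.7, -0.4]
opening: 0.0415
gripper_force: 0.0
RED (256, 228, 20, 14) 262.85 236.38 110
t: 17.5
tool_pos: [0.4971, 0.1213, 0.2097]
orientation: [2.426, 1.995, 0.002]
force: [0.3, -0.1, 1.3]
opening: 0.0417
gripper_force: 0.0
RED (255, 228, 21, 14) 262.97 236.35 110
```

View pics/f.png

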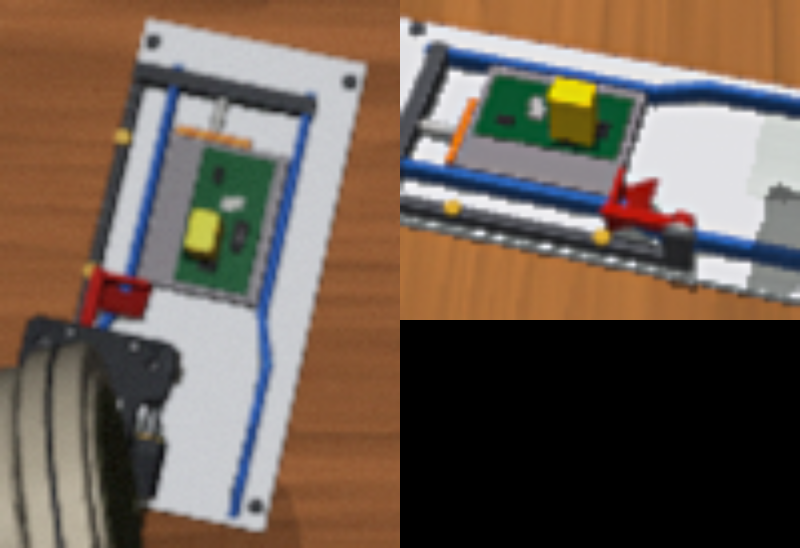

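The carrier is against the orange pad with the catch behind its rear edge. I'll check numerically that the catch is fully down, against the first picture and the raised one.

Run:
```python
from h import *
import time
now,K,P=cam('side'); T,KT,PT=cam('top')
def red(S):
    h=cv2.cvtColor(S,cv2.COLOR_BGR2HSV).astype(int); k=np.zeros(S.shape[:2],bool); k[215:255,240:290]=1
    m=((h[...,0]<8)|(h[...,0]>172))&(h[...,1]>120)&(h[...,2]>40)&k; v,u=np.nonzero(m); tl=u<264
    col=[int(v[u==c].min()) for c in range(257,276) if (u==c).any()]
    print(len(u),u.mean().round(2),v.mean().round(2),col)
p3=cv2.imread('pics/p3.png'); p3=cv2.resize(p3,(150,120),interpolation=cv2.INTER_AREA); R=np.zeros_like(now); R[160:280,190:340]=p3
p2=cv2.resize(cv2.imread('pics/p2.png'),(150,120),interpolation=cv2.INTER_AREA); R2=np.zeros_like(now); R2[160:280,190:340]=p2
p4=cv2.resize(cv2.imread('pics/p4.png'),(150,120),interpolation=cv2.INTER_AREA); R4=np.zeros_like(now); R4[160:280,190:340]=p4
for n,i in(('start',cv2.imread('pics/side0.png')),('p2 down',R2),('p3 up',R),('p4',R4),('now',now)): print(n,end=' '); red(i)
# pad travel and carrier pose from the top view
h=cv2.cvtColor(T,cv2.COLOR_BGR2HSV).astype(int);o=np.array([.63636,.09428]);th=np.radians(-11.16);ex=np.array([np.cos(th),np.sin(th)]);ey=np.array([-ex[1],ex[0]])
def L(m,z): return np.array([(lambda w:(w@ex,w@ey))(plane(KT,PT,u,v,z)[:2]-o) for v,u in zip(*np.nonzero(m))])
n=L((h[...,0]>6)&(h[...,0]<20)&(h[...,1]>140)&(h[...,2]>110),.02);n=n[(n[:,0]>.05)&(n[:,0]<.115)&(abs(n[:,1]-.012)<.028)];print('pad',n.min(0),n.max(0))
```

```text
start 123 263.08 236.4 [234, 230, 228, 232, 232, 232, 232, 231, 231, 231, 231, 238, 238, 238, 238, 238, 238, 238, 239]
p2 down 126 263.43 236.53 [234, 231, 228, 232, 232, 232, 232, 231, 231, 231, 238, 238, 238, 238, 238, 238, 237, 237, 238]
p3 up 141 263.24 234.75 [231, 229, 226, 226, 230, 230, 229, 229, 229, 229, 229, 237, 237, 238, 238, 238, 237, 238, 238]
p4 134 262.85 235.32 [232, 229, 226, 230, 230, 230, 230, 230, 230, 230, 237, 238, 238, 238, 238, 238, 238, 238, 238]
now 125 263.01 236.3 [233, 230, 228, 228, 232, 232, 232, 231, 231, 231, 231, 238, 238, 238, 238, 238, 238, 238, 239]
pad [ 0.07608079 -0.00987527] [0.07933317 0.03338526]
```

The catch silhouette now matches its start (down) picture, with centroid row 236.3 against 236.4 (raised was 234.8). The pad is pressed in by 6–8 mm. Handing in.

```bash
python3 -c "
from plant import robot
print(robot.close_job())"
```

```text
the job is handed in; nothing more can be done
None
```

The job is handed in, with no verdict returned: the last pictures show the carrier locked in the fixture, catch fully down behind it, spring pad pressed in about 6–8 mm and the gripper clear, after about 18 s of robot time.

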